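# Tip the sorted red parts into the kit bin

### The arm

A 6-joint arm with a two-finger parallel gripper is mounted at the origin on the work surface. World frame = base frame: x ahead of the robot, y to its left, z up, the work surface at z = 0. Lengths are in m, angles in degrees, forces in N, time in s.
With the tool pointing down it reaches from about 0.15 to 0.775 m from the base axis. Payload 6.1 kg.
Tool frame: the origin (TCP) lies on the mounting face of the last link; the fingertips stand 173 mm ahead of it and the grasp point (between the pads) lies 155 mm ahead of it; z points along the fingers, y is the direction in which the jaws open and shut (so a half turn about z gives the same grasp; the last joint's range is limited). The gripper opens to 85 mm and grips with 20 to 120 N. Pads are 22 mm wide; open, the fingers measure 114 mm over their backs; the gripper's body (76 mm by 85 mm) begins 54 mm behind the grasp point. The pads swing forward as they close: fully open they stand 13 mm farther back than shut.
Start: joints at [71.333, 7.208, -2.269, 80.523, 0, 90], TCP at [0.168, 0.497, 0.405] pointing down, gripper open.
Joint ranges: [-155.77, 155.77], [-54.66, 111.73], [-72.52, 77.12], [-102.08, 115.82], [-83.92, 84.16], [-180, 180]. Speed limits (degrees/s): [136.94, 136.94, 172.46, 180, 180, 180].

### API

Orientations are given as a 3x3 rotation matrix whose columns are the frame's x, y, z axes.
In Python, from cell import * gives the robot as it stands.
- The arm moves only by the tool step_arm, never from a script. Its argument "rows" is a list of rows, each a list of 2 entries, a list of its own where there are three numbers: the shift along the tool's x, y, z in mm, then the turn about the tool's z in rad. A call has 1 to 10 rows; each row is the pose to reach, as a shift and turn from the pose commanded when the call began, along the tool's axes at that moment; what a row does not reach only later rows make up. A row lasts 1/12 s, in which the tool goes at most 41.7 mm and 7.16 degrees, less where a joint would pass 70% of its speed; a pose out of reach is approached as far as the arm can. A call with a gripper value outside its range is refused whole. "claw" is the closure in counts, from 0 (fully open) to 255 (shut), set as the call begins (left out, the last holds). The fingers move at their own pace and stop on an object; "grip_force" is the grip in N (left out, the last holds). Time passes only in rows, so rows that repeat a pose let the fingers close. It gives the time, the measured TCP pose, the force and the opening at its end, in the units of the state.
- sense(): the state, without advancing time (a new reading comes with each control period).
- read_camera(name): name is "scene" or "side" or "wrist"; returns the picture (480x640x3 uint8, red, green, blue); there is no depth.
- camera_model(name): a dict with "fx", "fy", "cx", "cy" (pixels), "extrinsics" (4x4, takes a point from camera to world coordinates). Camera axes: x right, y up, looking along -z (the intrinsics and any distortion apply to the point x, -y, -z); pixel columns grow to the right and rows downward; lengths in m; the calibration is good to about 2 mm. A picture is of the moment at which its call begins: read the wrist's pose just before it. camera_model takes no time and is no camera call; for the wrist camera it gives the pose at the moment of the call.
- finish_job(): hands the job in, once; it reports no verdict.
The state is a dict: "time": time; "joints": joint angles; "joint_velocities": joint speeds; "effort": joint torques, N m; "eef_pos": TCP position; "tcp_rot": TCP orientation; "force": force on the tool from outside, world axes, zero at the start; "wrist_torque": the same for the moment, N m; "opening": opening from 0.0 (shut) to 1.0 (fully open).
Only numpy, scipy, OpenCV 4.12 (cv2) and the standard library are available. Lean on these libraries where they do the work, as an engineer would, in place of code of your own. Each camera call takes 0.05 s, during which the arm holds its last target. There are 200 camera calls.

### The job

First lift the blue lid off the grey kit bin and lay it flat on the bench, knob up. Then pick up the black tray by its yellow grip with all four red parts on it and tip it, lip low over the open bin, so that every part slides into the bin; finally set the empty tray back down upright on the bench. Leave the bin where it is, and don't disturb the tape, screwdriver, note block or glue bottle.

Things in the scene. Friction and masses are not known exactly. Their poses are not given: they have to be found in the camera images.
- kit_bin: Open-topped grey plastic bin, 170 (own x) x 150 (own y) x 70 mm high, walls and floor 3.5 mm, loose, about 0.6 kg. Origin: centre of its underside; z up. Its longer side runs along its own x.
- bin_lid: Loose blue lid, 178 (own x) x 158 (own y) mm: plate 5 mm thick on the bin's rim, four 8 mm deep ribs hanging inside it with some 4 mm play; it lifts straight off. Round white knob in its middle, diameter 28 mm, from 17 to 51 mm above the lid's origin. 0.15 kg. Origin: centre, at the ribs' lower edge: z = 0.062 on the bin, 0 when laid knob up on the bench.
- lid_knob (a point): Middle of the lid's white knob: on its axis, 17 mm below its top, 34 mm above the lid's origin.
- tray: Black sorting tray with a yellow upright grip. Floor 160 (own x) x 108 (own y) x 4 mm; walls to 24 mm above the underside on both long sides and the +x end; the -x end is an open lip. 0.18 kg empty. Origin: centre of the underside; x from lip to grip, z up. The parts start on its floor and slide once it is tipped 25 to 40 degrees.
- tray_lip (a point): Middle of the tray's open edge, on the upper face of its floor: at (-80, 0, 4) mm in the tray's frame.
- tray_grip (a point): In the tray's yellow grip, a square post 24 x 24 mm, faces square to the tray's x and y, top 76 mm above the tray's underside. This point: on its axis, 22 mm below its top, (98, 0, 54) mm in the tray's frame. The post stands 6 mm behind the end wall on a black foot 40 mm wide, 12 mm high.
- part1: A red hexagonal printed part, 33 mm across corners, 22 mm high, 25 g, on the tray. Origin: centre of its underside.
- part2: A red stepped round part, foot 32 mm wide, 20 mm high, 25 g, on the tray. Origin: centre of its underside.
- part3: A red printed block 26 x 22 mm with a raised rib, 26 mm high in all, 25 g, on the tray. Origin: centre of its underside.
- part4: A red printed knob, 33 mm wide at its foot, 24 mm high, 25 g, on the tray. Origin: centre of its underside.
- tape_roll: Bystander: roll of tan tape lying flat, 90 mm across, 24 mm high, with a 70 mm hole. Origin: centre of its underside.
- screwdriver: Bystander: screwdriver with a yellow handle, 170 mm long, lying along its own x. Origin: near its middle, on its underside.
- note_block: Bystander: green block of notes, 50 x 50 x 30 mm. Origin: centre of its underside.
- glue_bottle: Bystander: small white bottle with a red cap, 36 mm wide, 85 mm high, standing. Origin: centre of its underside.
Not all that is in view belongs to the job. Leave any orange look-alike of the kit_bin alone.

How it is judged (in metres and radians):
On the way, in this order (a step that is already met when the one before it is completed fails the run):
1. the lid is off the bin and lies flat on the bench, knob up (height (world z) of bin_lid below 0.02 m and angle between bin_lid's own z axis and vertical below 0.12 rad), for 0.2 s.
2. the tray is lifted clear of the bench with all four parts on it (height (world z) of tray above 0.03 m and x of part1 in the frame of tray between -0.085 and 0.085 m and y of part1 in the frame of tray between -0.056 and 0.056 m and z of part1 in the frame of tray between 0 and 0.045 m and x of part2 in the frame of tray between -0.085 and 0.085 m and y of part2 in the frame of tray between -0.056 and 0.056 m and z of part2 in the frame of tray between 0 and 0.045 m and x of part3 in the frame of tray between -0.085 and 0.085 m and y of part3 in the frame of tray between -0.056 and 0.056 m and z of part3 in the frame of tray between 0 and 0.045 m and x of part4 in the frame of tray between -0.085 and 0.085 m and y of part4 in the frame of tray between -0.056 and 0.056 m and z of part4 in the frame of tray between 0 and 0.045 m), for 0.1 s.
3. the tray is tipped by more than 20 degrees with its lip over the bin, less than 13 cm above the rim (angle between tray's own z axis and vertical above 0.35 rad and height (world z) of tray_lip between 0.03 and 0.2 m and horizontal distance between tray_lip and kit_bin below 0.1 m), for 0.1 s.
At the end, for the whole second after the job is handed in: All four red parts lie still inside the bin, below its rim; the bin stands upright on the bench; the lid lies flat on the bench, knob up (within 7 degrees, 20 mm); the tray stands upright on the bench (within 7 degrees, 15 mm), at rest (all of step 1 and x of part1 in the frame of kit_bin between -0.085 and 0.085 m and y of part1 in the frame of kit_bin between -0.075 and 0.075 m and z of part1 in the frame of kit_bin between 0 and 0.065 m and linear speed of each of part1, part2, part3, part4, bin_lid, tray below 0.05 m/s and x of part2 in the frame of kit_bin between -0.085 and 0.085 m and y of part2 in the frame of kit_bin between -0.075 and 0.075 m and z of part2 in the frame of kit_bin between 0 and 0.065 m and x of part3 in the frame of kit_bin between -0.085 and 0.085 m and y of part3 in the frame of kit_bin between -0.075 and 0.075 m and z of part3 in the frame of kit_bin between 0 and 0.065 m and x of part4 in the frame of kit_bin between -0.085 and 0.085 m and y of part4 in the frame of kit_bin between -0.075 and 0.075 m and z of part4 in the frame of kit_bin between 0 and 0.065 m and height (world z) of tray below 0.015 m and angle between tray's own z axis and vertical below 0.12 rad and angle between kit_bin's own z axis and vertical below 0.1 rad and height (world z) of kit_bin below 0.02 m); the robot touches nothing.
It fails at once if the bin is shoved more than 5 cm or tipped more than 17 degrees (distance of kit_bin from where it was at the start of the episode above 0.05 m or angle between kit_bin's own z axis and vertical above 0.3 rad).
It fails at once if the tape, screwdriver, note block or glue bottle is moved more than 4 cm (distance of any of tape_roll, screwdriver, note_block, glue_bottle from where it was at the start of the episode above 0.04 m).
It also fails if it takes over 67 s, if anything falls off the work surface, if the arm or the gripper's body presses on something with over 40 N, if the wrist force passes 120 N, or if a joint passes its speed limit or range.

## Working session

There is one attempt and no reset: what is moved stays moved. The work goes in short steps, Python scripts to look and compute and a tool call to move; the robot and the scene stay as the last step left them, time stands still between calls to the robot, and variables do not carry over. Pictures are saved under pics/ and viewed, about 8 in all and at most 12, crops included, and the job is handed in when it is done.

Besides the shell and the picture viewer there is one more tool, called after "Call:" as a command line: name --argument value ..., lists and objects as JSON in quotes. step_arm: Moves the arm, as the interface text tells. Its arguments: {"type":"object","properties":{"rows":{"type":"array","items":{"type":"array"}},"claw":{"type":"number"},"grip_force":{"type":"number"}},"required":["rows"]}

```bash
mkdir -p pics; ls
python3 - <<'E'
from cell import *
import cv2,numpy as np
s=sense();print(s['time'],s['eef_pos'],s['tcp_rot'],s['opening'])
for n in ['scene','side','wrist']:
    im=read_camera(n);cv2.imwrite(f'pics/{n}0.png',im[:,:,::-1]);m=camera_model(n);print(n,{k:(np.round(v,4).tolist() if not isinstance(v,str) else v) for k,v in m.items()})
E
```

```text
pics
0.0 [0.16798999 0.49726381 0.40391833] [[-9.47401458e-01  3.20047192e-01 -5.22445860e-04]
 [ 3.20047618e-01  9.47400255e-01 -1.50975384e-03]
 [ 1.17728640e-05 -1.59755054e-03 -9.99998724e-01]] 0.9958816994100012
scene {'fx': 479.7054, 'fy': 479.7054, 'cx': 314.9399, 'cy': 233.8012, 'extrinsics': [[-0.4946, -0.6291, 0.5997, 1.1928], [0.869, -0.3488, 0.3508, 0.4151], [-0.0115, 0.6947, 0.7192, 0.9056], [0.0, 0.0, 0.0, 1.0]]}
side {'fx': 551.1921, 'fy': 551.1921, 'cx': 315.3107, 'cy': 230.702, 'extrinsics': [[0.9492, 0.1763, -0.2608, 0.1147], [-0.3148, 0.5183, -0.7952, -1.0922], [-0.005, 0.8368, 0.5474, 0.8538], [0.0, 0.0, 0.0, 1.0]]}
wrist {'fx': 362.4255, 'fy': 362.4255, 'cx': 316.587, 'cy': 240.9299, 'extrinsics': [[0.3199, -0.9135, -0.2512, 0.1049], [0.9474, 0.3083, 0.0856, 0.5183], [-0.0007, -0.2654, 0.9641, 0.3732], [0.0, 0.0, 0.0, 1.0]]}
```

View pics/scene0.png

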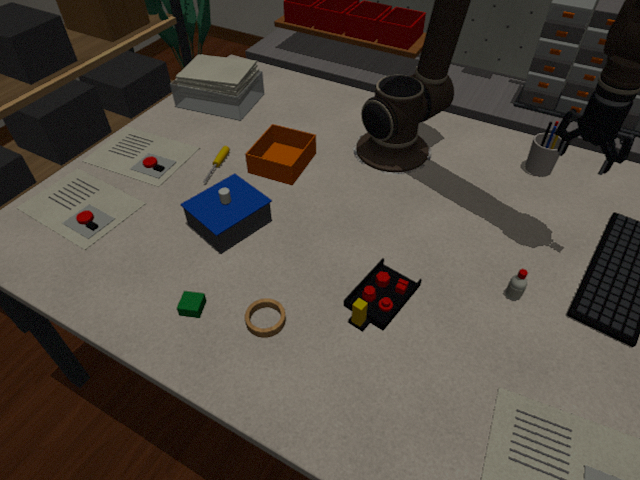

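View pics/side0.png

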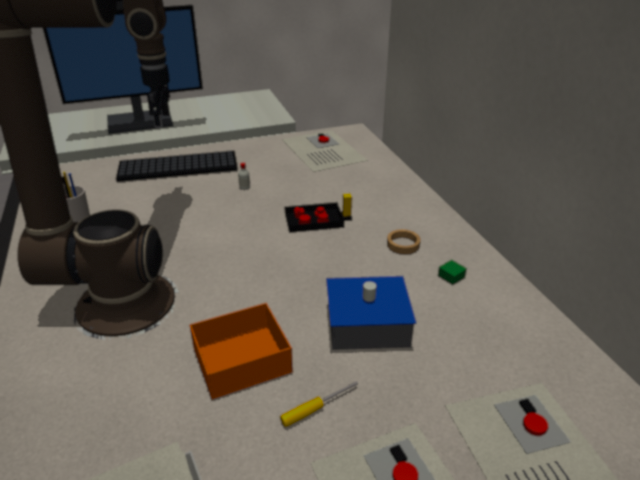

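Scene view: lid knob at about (225,195), grip (359,312), tray (385,293), tape (265,317), note block (192,304), screwdriver (218,163), glue (517,286). Side view: knob (370,291), grip (347,206), tray (315,215).

```bash
cat > h.py <<'E'
import cv2,numpy as np
def ray(m,u,v):
    E=np.array(m['extrinsics']);d=E[:3,:3]@np.array([(u-m['cx'])/m['fx'],-(v-m['cy'])/m['fy'],-1.]);return E[:3,3],d/np.linalg.norm(d)
def plane(m,u,v,z):
    o,d=ray(m,u,v);return o+d*(z-o[2])/d[2]
def tri(m1,p1,m2,p2):
    o1,d1=ray(m1,*p1);o2,d2=ray(m2,*p2)
    A=np.stack([d1,-d2],1);t=np.linalg.lstsq(A,o2-o1,rcond=None)[0]
    a=o1+d1*t[0];b=o2+d2*t[1];return (a+b)/2,np.linalg.norm(a-b)
def mask(im,lo,hi,roi):
    x0,y0,x1,y1=roi;h=cv2.cvtColor(im,cv2.COLOR_BGR2HSV);k=cv2.inRange(h,lo,hi);r=np.zeros_like(k);r[y0:y1,x0:x1]=k[y0:y1,x0:x1];return r
def big(k):
    c,_=cv2.findContours(k,cv2.RETR_EXTERNAL,cv2.CHAIN_APPROX_NONE);return max(c,key=cv2.contourArea)
def cen(k):
    ys,xs=np.nonzero(k);return xs.mean(),ys.mean()
E
cat > a.py <<'E'
from cell import camera_model
from h import *
np.set_printoptions(precision=4,suppress=True)
S=cv2.imread('pics/scene0.png');D=cv2.imread('pics/side0.png');mS=camera_model('scene');mD=camera_model('side')
# knob
W=((0,0,90),(180,90,255))
ks=mask(S,*W,(212,180,238,206));kd=mask(D,*W,(358,278,382,303))
print('knob',ks.sum()/255,cen(ks),kd.sum()/255,cen(kd),*tri(mS,cen(ks),mD,cen(kd)))
for n,I,m,roi in(('S',S,mS,(170,165,285,260)),('D',D,mD,(315,265,425,360))):
    k=mask(I,(105,150,50),(130,255,255),roi);c=big(k)
    q=cv2.approxPolyDP(cv2.convexHull(c),6,True)[:,0].astype(float);print(n,'lid',q.tolist());
    for z in(.070,.075):
        P=np.array([plane(m,*p,z)[:2] for p in q]);print(z,P.tolist(),'c',P.mean(0))
        if z==.075: print('rect',cv2.minAreaRect(np.array([plane(m,*p[0],z)[:2] for p in c],np.float32)*1000))
Y=((20,120,60),(35,255,255))
ks=mask(S,*Y,(340,290,375,335));kd=mask(D,*Y,(335,185,360,225))
for k in(ks,kd):print('grip px',cv2.boundingRect(big(k)),cen(k))
print(*tri(mS,cen(ks),mD,cen(kd)))
# tray black
for n,I,m,roi in(('S',S,mS,(335,255,425,335)),('D',D,mD,(275,195,345,235))):
    k=mask(I,(0,0,0),(180,255,45),roi);c=big(k)
    print(n,'tray',np.array(cv2.convexHull(c)[:,0]).tolist())
    for z in(0,.024):print(z,cv2.minAreaRect(np.array([plane(m,*p[0],z)[:2] for p in c],np.float32)*1000))
for n,p,z in(('tape',(265,317),.012),('note',(192,304),.015),('glue',(516,290),.04),('sd1',(228,150),.01),('sd2',(205,184),.005),('orange1',(248,160),.0),('orange2',(288,178),0),('or3',(316,135),.07)):print(n,plane(mS,*p,z))
v=cv2.hconcat([cv2.resize(S[250:340,330:430],(400,360),interpolation=2),cv2.resize(D[180:260,270:360],(400,360),interpolation=2)])
v2=cv2.hconcat([cv2.resize(S[165:255,175:275],(400,240),interpolation=2),cv2.resize(D[265:355,315:425],(400,240),interpolation=2)])
cv2.imwrite('pics/z.png',cv2.vconcat([v,v2]))
E
python3 a.py
```

```text
knob 101.0 (np.float64(220.4950495049505), np.float64(187.3960396039604)) 104.0 (np.float64(369.40384615384613), np.float64(285.4326923076923)) [ 0.5082 -0.2597  0.1164] 0.000994247294850639
S lid [[270.0, 200.0], [216.0, 235.0], [181.0, 205.0], [234.0, 174.0]]
0.07 [[0.44641887575452477, -0.1553731091872752], [0.615836056846766, -0.2003329206298251], [0.5739104297622797, -0.34636507273331474], [0.4048398069670872, -0.3016768451164358]] c [ 0.5103 -0.2509]
0.075 [[0.45088468433105156, -0.1519596801558213], [0.6192881452427896, -0.19665047125535107], [0.5776133832357517, -0.3418088292215802], [0.4095544069639683, -0.29738799690589857]] c [ 0.5143 -0.247 ]
rect ((513.84375, -246.8077392578125), (156.921142578125, 177.41592407226562), 74.0408706665039)
D lid [[402.0, 278.0], [413.0, 323.0], [331.0, 326.0], [328.0, 279.0]]
0.07 [[0.6139952042441504, -0.2058484252789644], [0.5695548163594049, -0.34926321689337825], [0.4060953894823523, -0.3035290468747679], [0.45205043546650203, -0.15489789129041776]] c [ 0.5104 -0.2534]
0.075 [[0.6108101017131788, -0.21150303830954098], [0.56665322241394
[... 843 characters left out ...]
47266, 199.70713806152344), 80.87564086914062)
D tray [[335, 203], [336, 204], [342, 213], [344, 217], [344, 220], [342, 226], [338, 227], [317, 229], [294, 231], [290, 231], [289, 229], [286, 216], [285, 209], [287, 207], [310, 205], [334, 203]]
0 ((544.5687255859375, 221.1177978515625), (136.00270080566406, 167.50534057617188), 80.89773559570312)
0.024 ((532.4853515625, 184.1986083984375), (132.17955017089844, 162.79660034179688), 80.89773559570312)
tape [0.7248 0.0092 0.012 ]
note [ 0.778  -0.1539  0.015 ]
glue [0.4047 0.4734 0.04  ]
sd1 [ 0.2608 -0.4407  0.01  ]
sd2 [ 0.4218 -0.4042  0.005 ]
orange1 [ 0.2623 -0.3646  0.    ]
orange2 [ 0.2767 -0.21    0.    ]
or3 [ 0.1335 -0.1952  0.07  ]
```

View pics/z.png

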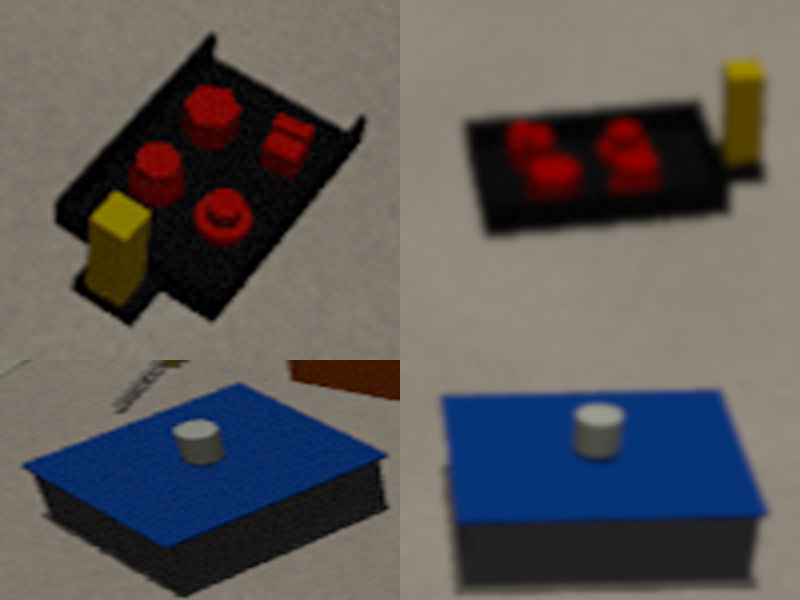

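Call:
step_arm --rows '[[[-563,-604,40],0],[[-563,-604,40],0],[[-563,-604,40],0],[[-563,-604,40],0],[[-563,-604,40],0],[[-563,-604,40],0],[[-563,-604,40],0],[[-563,-604,40],0],[[-563,-604,40],0],[[-563,-604,40],0]]' --claw 0

```text
time: 0.98
eef_pos: [0.3394, 0.1161, 0.3845]
tcp_rot: [[-0.948, 0.32, 0.001], [0.32, 0.948, 0.0], [-0.001, 0.0, -1.0]]
force: [1.5, 0.8, 0.1]
opening: 1.003
```

```bash
cat > snap.py <<'E'
import sys,pickle;from cell import *;import cv2
m=camera_model('wrist');im=read_camera('wrist')[:,:,::-1];cv2.imwrite(f'pics/{sys.argv[1]}.png',im);pickle.dump(m,open(f'pics/{sys.argv[1]}.pkl','wb'))
E
python3 snap.py w1
```

```text
(no output)
```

Call:
step_arm --rows '[[[-279,-299,20],0],[[-279,-299,20],0],[[-279,-299,20],0],[[-279,-299,20],0],[[-279,-299,20],0],[[-279,-299,20],0],[[-279,-299,20],0],[[-279,-299,20],0],[[-279,-299,20],0],[[-279,-299,20],0]]'

```text
time: 1.87
eef_pos: [0.5087, -0.2571, 0.3637]
tcp_rot: [[-0.947, 0.321, -0.0], [0.321, 0.947, 0.0], [0.0, -0.0, -1.0]]
force: [-0.6, 0.7, 0.1]
opening: 0.999
```

```bash
python3 snap.py w2; python3 -c "
import cv2
cv2.imwrite('pics/z2.png',cv2.vconcat([cv2.resize(cv2.imread(f'pics/w{i}.png'),(400,300)) for i in(1,2)]))"
```

```text
(no output)
```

View pics/z2.png

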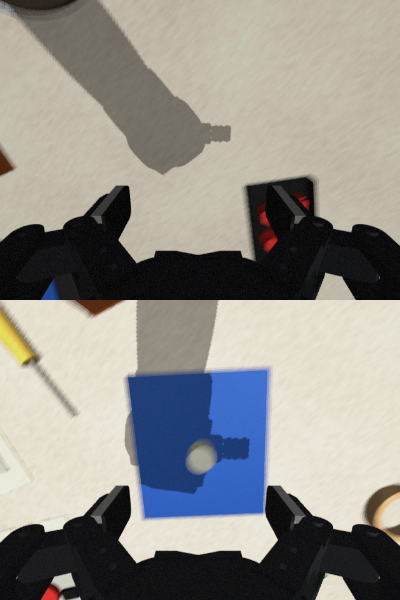

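Wrist views: tray at the right edge of the first; in the second the knob is at full-res pixel (322,252), with the lid spanning (206,112) to (432,346).

```bash
cat > b.py <<'E'
from h import *;import pickle
from cell import camera_model
np.set_printoptions(precision=4,suppress=True)
I=cv2.imread('pics/w2.png');m=pickle.load(open('pics/w2.pkl','rb'));mS=camera_model('scene');mD=camera_model('side')
b=mask(I,(100,130,30),(130,255,255),(190,100,450,360));c=big(b)
q=cv2.approxPolyDP(cv2.convexHull(c),8,True)[:,0].astype(float);print(q.tolist())
x,y,w,h=cv2.boundingRect(c);inner=np.zeros_like(b);cv2.drawContours(inner,[cv2.convexHull(c)],-1,255,-1)
k=cv2.bitwise_and(inner,mask(I,(0,0,60),(180,100,255),(280,210,370,290)));kc=big(cv2.morphologyEx(k,cv2.MORPH_OPEN,np.ones((3,3))));M=cv2.moments(kc);kp=(M['m10']/M['m00'],M['m01']/M['m00']);print('knob',kp,cv2.boundingRect(kc))
S=(224.5,195.5)
for z in(.07,.075):
    P=np.array([plane(m,*p,z)[:2] for p in q]);r=cv2.minAreaRect(np.array([plane(m,*p[0],z)[:2] for p in c],np.float32)*1000);print(z,P,P.mean(0),r)
for z in(.09,.096,.105):print('knob',z,plane(m,*kp,z))
print(tri(m,kp,mS,(224.5,195.5)),tri(m,kp,mD,(369.5,290.5)))
qS=[[270,200],[216,235],[181,205],[234,174]];qD=[[402,278],[413,323],[331,326],[328,279]]
P=[plane(m,*p,.075) for p in q]
for Q,mm in((qS,mS),(qD,mD)):
    for a in q:
        pa=plane(m,*a,.073);j=np.argmin([np.linalg.norm(plane(mm,*t,.073)-pa) for t in Q]);print(*tri(m,a,mm,Q[j]))
E
python3 b.py
```

```text
[[426.0, 113.0], [420.0, 339.0], [232.0, 347.0], [205.0, 124.0]]
knob (321.1124192625296, 251.5393671817513) (297, 224, 51, 56)
0.07 [[ 0.452  -0.1589]
 [ 0.6193 -0.2061]
 [ 0.577  -0.3535]
 [ 0.41   -0.3052]] [ 0.5146 -0.2559] ((514.6953735351562, -255.92495727539062), (153.7111358642578, 175.25086975097656), 74.0121841430664)
0.075 [[ 0.4519 -0.1603]
 [ 0.616  -0.2067]
 [ 0.5745 -0.3513]
 [ 0.4106 -0.3039]] [ 0.5133 -0.2556] ((513.3812866210938, -255.54638671875), (150.7872772216797, 171.91726684570312), 74.0121841430664)
knob 0.09 [ 0.5172 -0.2568  0.09  ]
knob 0.096 [ 0.5154 -0.2563  0.096 ]
knob 0.105 [ 0.5127 -0.2556  0.105 ]
(array([ 0.5129, -0.2529,  0.0961]), np.float64(0.00817129117110296)) (array([ 0.5125, -0.2557,  0.0993]), np.float64(0.0037705127676387136))
[ 0.4497 -0.1567  0.0706] 0.00635847016244224
[ 0.617  -0.2035  0.0701] 0.006533207831976158
[ 0.5746 -0.3495  0.0712] 0.0067219581910350585
[ 0.4086 -0.3021  0.0726] 0.005841028893791439
[ 0.4512 -0.1596  0.0736] 0.0015820456087270386
[ 0.6155 -0.2065  0.0718] 0.0044438478667663504
[ 0.5715 -0.3511  0.0734] 0.006825957061020372
[ 0.408  -0.3044  0.0701] 0.004212942350044854
```

Call:
step_arm --rows '[[[-4,3,35],0],[[-4,3,70],0],[[-4,3,95],0],[[-4,3,109],0],[[-4,3,109],0]]'

```text
time: 2.33
eef_pos: [0.5115, -0.2522, 0.2513]
tcp_rot: [[-0.947, 0.32, -0.007], [0.32, 0.947, 0.003], [0.007, 0.001, -1.0]]
force: [0.3, 0.9, 0.2]
opening: 1.0
```

Call:
step_arm --rows '[[[0,0,0],0],[[0,0,0],0],[[0,0,0],0],[[0,0,0],0],[[0,0,0],0],[[0,0,0],0]]' --claw 255 --grip_force 50

```text
time: 2.83
eef_pos: [0.5132, -0.253, 0.2571]
tcp_rot: [[-0.947, 0.32, 0.002], [0.32, 0.947, -0.001], [-0.003, -0.0, -1.0]]
force: [-0.2, -0.0, 5.4]
opening: 0.312
```

Call:
step_arm --rows '[[[0,0,-15],0],[[0,0,-40],0],[[0,0,-60],0],[[0,0,-70],0],[[35,44,-70],0],[[70,88,-70],0],[[105,132,-70],0],[[135,170,-70],0],[[160,198,-70],0],[[169,210,-70],0]]'

```text
time: 3.67
eef_pos: [0.4254, -0.0168, 0.325]
tcp_rot: [[-0.947, 0.321, -0.0], [0.321, 0.947, 0.0], [0.0, -0.0, -1.0]]
force: [0.2, 0.1, -0.3]
opening: 0.31
```

Call:
step_arm --rows '[[[0,0,0],0],[[0,0,40],0],[[0,0,80],0],[[0,0,105],0],[[0,0,120],0],[[0,0,127],0],[[0,0,130],0],[[0,0,130],0],[[0,0,130],0]]'

```text
time: 4.42
eef_pos: [0.4272, -0.0183, 0.1962]
tcp_rot: [[-0.947, 0.32, 0.001], [0.32, 0.947, -0.0], [-0.001, 0.0, -1.0]]
force: [0.7, -0.8, -1.6]
opening: 0.313
```

Call:
step_arm --rows '[[[0,0,2],0],[[0,0,3],0],[[0,0,3],0]]'

```text
time: 4.67
eef_pos: [0.4274, -0.0183, 0.195]
tcp_rot: [[-0.947, 0.32, 0.003], [0.32, 0.947, -0.0], [-0.003, 0.001, -1.0]]
force: [-6.6, 0.3, 17.6]
opening: 0.316
```

Call:
step_arm --rows '[[[0,0,0],0],[[0,0,0],0],[[0,0,0],0],[[0,0,0],0],[[0,0,-20],0],[[0,0,-60],0],[[0,0,-100],0],[[0,0,-140],0]]' --claw 0

```text
time: 5.33
eef_pos: [0.4263, -0.0182, 0.3338]
tcp_rot: [[-0.947, 0.32, -0.001], [0.32, 0.947, 0.0], [0.001, -0.0, -1.0]]
force: [1.1, 0.7, -0.1]
opening: 1.003
```

Call:
step_arm --rows '[[[-126,262,-40],-0.17],[[-126,262,-40],-0.17],[[-126,262,-40],-0.17],[[-126,262,-40],-0.17],[[-126,262,-40],-0.17],[[-126,262,-40],-0.17],[[-126,262,-40],-0.17],[[-126,262,-40],-0.17],[[-126,262,-40],-0.17],[[-126,262,-40],-0.17]]'

```text
time: 6.17
eef_pos: [0.63, 0.1898, 0.3714]
tcp_rot: [[-0.988, 0.155, -0.002], [0.155, 0.988, -0.001], [0.002, -0.001, -1.0]]
force: [-0.4, -0.7, 0.0]
opening: 1.002
```

```bash
python3 snap.py w3; python3 -c "
from cell import *;import cv2
cv2.imwrite('pics/scene1.png',read_camera('scene')[:,:,::-1])
cv2.imwrite('pics/z3.png',cv2.hconcat([cv2.resize(cv2.imread(f'pics/{i}.png'),(400,300)) for i in('w3','scene1')]))"
```

```text
(no output)
```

View pics/z3.png

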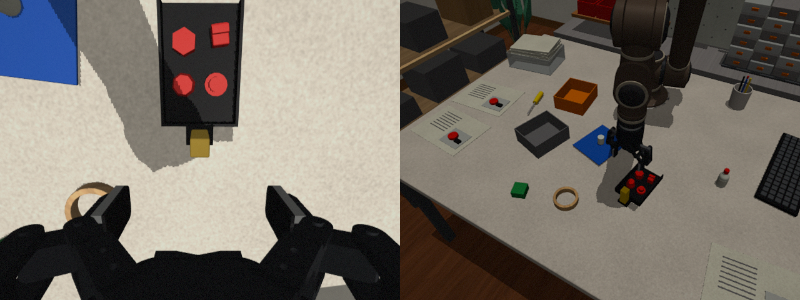

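Lid lies flat with knob up and the bin is open; the grip is at full-res pixel (320,232), tray square to the image.

```bash
cat > c.py <<'E'
from h import *;import pickle
from cell import camera_model
np.set_printoptions(precision=4,suppress=True)
I=cv2.imread('pics/w3.png');m=pickle.load(open('pics/w3.pkl','rb'));mS=camera_model('scene');mD=camera_model('side')
k=mask(I,(18,90,40),(38,255,255),(290,190,350,270));c=big(k);print(cv2.boundingRect(c))
q=cv2.approxPolyDP(cv2.convexHull(c),4,True)[:,0];print(q.tolist())
x,y,w,h=cv2.boundingRect(c)
g=cv2.cvtColor(I,cv2.COLOR_BGR2HSV)[:,:,2][y-3:y+h+3,x+w//2-3:x+w//2+4].mean(1);print(np.round(g).astype(int).tolist())
P=np.array([plane(m,*p,.076)[:2] for p in q]);print(P)
t=mask(I,(0,0,0),(180,255,60),(240,0,400,240));ct=big(t);x,y,w,h=cv2.boundingRect(ct);print(x,y,w,h)
for side in(0,1):
    pts=[]
    for r in range(60,185,5):
        xs=np.nonzero(t[r,250:390])[0]+250;pts.append(plane(m,xs[0] if side==0 else xs[-1],r,.024)[:2])
    f=cv2.fitLine(np.array(pts,np.float32),cv2.DIST_HUBER,0,.01,.01).ravel();print('edge yaw',np.degrees(np.arctan2(f[1]*np.sign(f[0]),abs(f[0]))),f[2:])
# grip top centre across views
S=(359.5,302.5);D=(346.5,196.)   # top-face centres scene/side
top=((q[:,0].min()+q[:,0].max())/2, y)
print('S-D top',tri(mS,S,mD,D))
E
python3 c.py
```

```text
(304, 207, 32, 45)
[[330, 207], [334, 250], [306, 251], [306, 208]]
[17, 18, 17, 72, 95, 96, 97, 96, 96, 96, 95, 95, 98, 97, 96, 97, 96, 112, 138, 153, 156, 158, 158, 158, 158, 157, 157, 157, 156, 156, 156, 156, 156, 155, 156, 155, 154, 155, 154, 155, 154, 154, 154, 155, 155, 154, 144, 154, 198, 218, 217]
[[0.6115 0.2022]
 [0.6447 0.2004]
 [0.6422 0.1792]
 [0.6095 0.1846]]
251 0 140 232
edge yaw -9.504962 [0.5466 0.1508]
edge yaw -9.0225525 [0.5603 0.2565]
S-D top (array([0.6288, 0.1903, 0.0711]), np.float64(0.003122843329933223))
```

Call:
step_arm --rows '[[[-2,0,40],0],[[-2,0,80],0],[[-2,0,120],0],[[-2,0,145],0],[[-2,0,158],0],[[-2,0,161],0],[[-2,0,161],0]]'

```text
time: 6.85
eef_pos: [0.631, 0.1883, 0.2114]
tcp_rot: [[-0.988, 0.156, -0.001], [0.156, 0.988, -0.0], [0.001, -0.001, -1.0]]
force: [1.3, 0.1, 0.1]
opening: 0.996
```

Call:
step_arm --rows '[[[0,0,0],0],[[0,0,0],0],[[0,0,0],0],[[0,0,0],0],[[0,0,0],0],[[0,0,0],0],[[0,0,0],0],[[0,0,0],0]]' --claw 255 --grip_force 120

```text
time: 7.52
eef_pos: [0.6324, 0.1896, 0.2127]
tcp_rot: [[-0.988, 0.155, 0.002], [0.155, 0.988, 0.001], [-0.002, 0.001, -1.0]]
force: [0.1, -0.4, 6.4]
opening: 0.266
```

Call:
step_arm --rows '[[[0,0,-2],0],[[0,0,-5],0],[[0,0,-10],0],[[0,0,-17],0],[[0,0,-26],0],[[0,0,-36],0],[[0,0,-46],0],[[0,0,-54],0],[[0,0,-58],0],[[0,0,-60],0]]'

```text
time: 8.35
eef_pos: [0.6322, 0.1895, 0.273]
tcp_rot: [[-0.988, 0.155, 0.002], [0.155, 0.988, 0.001], [-0.002, 0.001, -1.0]]
force: [0.1, 0.6, -3.1]
opening: 0.265
```

```bash
python3 -c "
from cell import *;import cv2
a=read_camera('side')[:,:,::-1];b=read_camera('scene')[:,:,::-1]
cv2.imwrite('pics/z4.png',cv2.hconcat([cv2.resize(a[130:270,250:410],(400,350)),cv2.resize(b[200:340,320:480],(400,350))]));print(sense()['wrist_torque'],sense()['force'])"
```

```text
[-0.0724921  -0.22386145  0.02261524] [-0.35312235  0.7822441  -2.6677666 ]
```

View pics/z4.png

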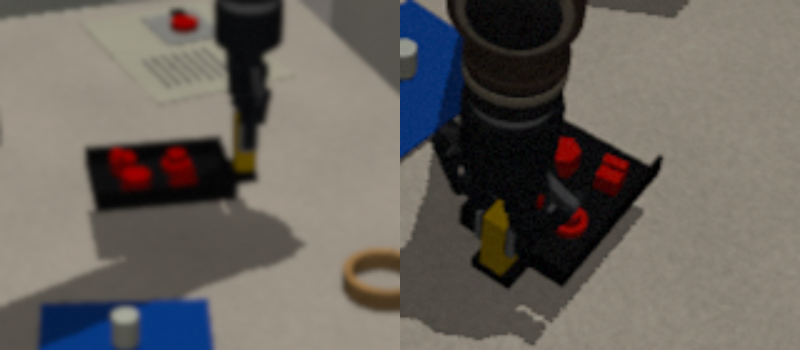

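Tray is lifted level with all four parts on it.

Call:
step_arm --rows '[[[-1,-4,-8],0],[[-2,-12,-20],0],[[-4,-26,-34],0],[[-7,-44,-48],0],[[-10,-66,-60],0],[[-14,-90,-68],0],[[-18,-116,-72],0],[[-22,-144,-72],0],[[-27,-172,-72],0],[[-31,-200,-72],0]]'

```text
time: 9.28
eef_pos: [0.6312, -0.0149, 0.3448]
tcp_rot: [[-0.988, 0.155, 0.001], [0.155, 0.988, -0.0], [-0.001, -0.0, -1.0]]
force: [0.1, -0.2, -3.5]
opening: 0.263
```

Call:
step_arm --rows '[[[-4,-28,0],0.01],[[-9,-56,0],0.03],[[-13,-84,0],0.05],[[-18,-112,0],0.07],[[-22,-140,0],0.09],[[-26,-168,0],0.11],[[-31,-196,0],0.12],[[-34,-220,0],0.12],[[-38,-240,0],0.12],[[-40,-255,0],0.12]]'

```text
time: 10.12
eef_pos: [0.6309, -0.2737, 0.3443]
tcp_rot: [[-0.962, 0.274, 0.0], [0.274, 0.962, -0.001], [-0.001, -0.0, -1.0]]
force: [0.6, 1.0, -2.1]
opening: 0.264
```

Call:
step_arm --rows '[[[-2,-10,0],0],[[-3,-16,0],0],[[-3,-18,0],0],[[-3,-18,0],0],[[-3,-18,0],0]]'

```text
time: 10.53
eef_pos: [0.6295, -0.2884, 0.3437]
tcp_rot: [[-0.962, 0.271, -0.0], [0.271, 0.962, 0.0], [0.0, 0.0, -1.0]]
force: [0.6, 0.3, -3.7]
opening: 0.269
```

```bash
cat > v.py <<'E'
import sys;from cell import *;import cv2
a=read_camera('side')[:,:,::-1];b=read_camera('scene')[:,:,::-1]
cv2.imwrite('pics/%s.png'%sys.argv[1],cv2.hconcat([cv2.resize(a[210:370,280:480],(400,320)),cv2.resize(b[110:270,130:330],(400,320))]));s=sense();print(s['time'],s['wrist_torque'],s['force'])
cv2.imwrite('pics/%s_s.png'%sys.argv[1],a);cv2.imwrite('pics/%s_c.png'%sys.argv[1],b)
E
python3 v.py z5
```

```text
10.6333 [-0.05638111 -0.23994093  0.00558523] [-0.49516222 -0.18308642 -3.54274437]
```

View pics/z5.png

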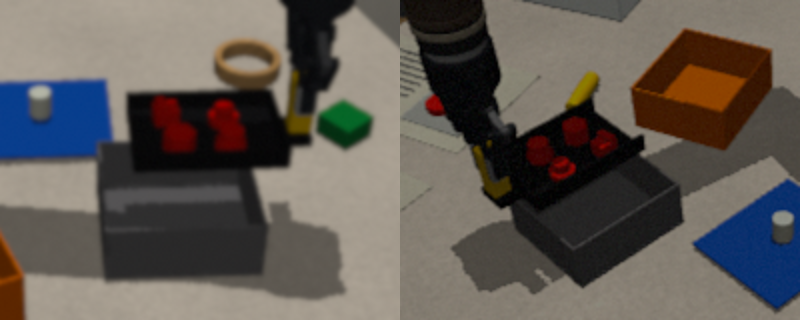

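Tray is level over the bin, lip reaching beyond its centre, parts on it. Now loosen so it pivots about the jaw axis.

Call:
step_arm --rows '[[[0,0,0],0],[[0,0,0],0],[[0,0,0],0],[[0,0,0],0]]' --grip_force 20

```text
time: 10.97
eef_pos: [0.6295, -0.289, 0.3436]
tcp_rot: [[-0.962, 0.272, 0.0], [0.272, 0.962, -0.0], [-0.0, 0.0, -1.0]]
force: [-0.4, 0.2, -3.8]
opening: 0.261
```

```bash
cat > d.py <<'E'
import sys;from cell import *;import cv2,numpy as np
from h import *
a=read_camera('side')[:,:,::-1];s=sense();print(s['time'],s['opening'],np.round(s['wrist_torque'],3),np.round(s['force'],2))
cv2.imwrite('pics/%s_s.png'%sys.argv[1],a)
k=mask(a,(0,140,50),(8,255,255),(330,220,440,345));n,_,st,ce=cv2.connectedComponentsWithStats(k)
print([(st[i,4],ce[i].round(0).tolist()) for i in range(1,n) if st[i,4]>15])
E
python3 d.py d1
```

```text
11.0167 0.26449569932671957 [-0.022 -0.172  0.03 ] [-0.42 -0.19 -2.09]
[(np.int32(394), [366.0, 272.0]), (np.int32(351), [393.0, 273.0])]
```

Call:
step_arm --rows '[[[0,0,15],0],[[0,0,5],0],[[0,0,-25],0],[[0,0,-10],0],[[0,0,15],0],[[0,0,5],0],[[0,0,-25],0],[[0,0,-10],0],[[0,0,0],0],[[0,0,0],0]]'

```text
time: 11.85
eef_pos: [0.6292, -0.2892, 0.3426]
tcp_rot: [[-0.962, 0.272, -0.002], [0.272, 0.962, 0.001], [0.003, 0.0, -1.0]]
force: [0.9, 0.2, -3.5]
opening: 0.267
```

```bash
python3 d.py d2
```

```text
11.9 0.2661633718937714 [ 0.012 -0.009 -0.002] [ 0.59 -0.14 -4.29]
[(np.int32(408), [366.0, 272.0]), (np.int32(345), [393.0, 273.0])]
```

Call:
step_arm --rows '[[[0,0,0],0],[[0,0,0],0],[[0,0,0],0]]' --claw 191

```text
time: 12.15
eef_pos: [0.6295, -0.2892, 0.3438]
tcp_rot: [[-0.962, 0.272, -0.0], [0.272, 0.962, 0.0], [0.0, 0.0, -1.0]]
force: [1.2, 0.2, -1.6]
opening: 0.264
```

```bash
python3 d.py d3
```

```text
12.2 0.26933678994446975 [0.116 0.244 0.045] [-0.28  0.21 -4.2 ]
[(np.int32(404), [369.0, 272.0]), (np.int32(344), [396.0, 273.0])]
```

Call:
step_arm --rows '[[[0,0,0],0],[[0,0,0],0]]' --claw 189

```text
time: 12.37
eef_pos: [0.6295, -0.2892, 0.3437]
tcp_rot: [[-0.962, 0.272, 0.0], [0.272, 0.962, -0.0], [-0.0, -0.0, -1.0]]
force: [0.0, 1.2, -4.9]
opening: 0.266
```

```bash
python3 d.py d4
```

```text
12.4167 0.26873087416345476 [-0.056 -0.301  0.007] [-0.25  0.38 -3.98]
[(np.int32(394), [372.0, 272.0]), (np.int32(337), [399.0, 273.0])]
```

```bash
python3 -c "
import cv2
cv2.imwrite('pics/z6.png',cv2.hconcat([cv2.resize(cv2.imread(f'pics/{n}_s.png')[210:370,310:470],(400,400)) for n in('d2','d4')]))"
```

```text
(no output)
```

View pics/z6.png

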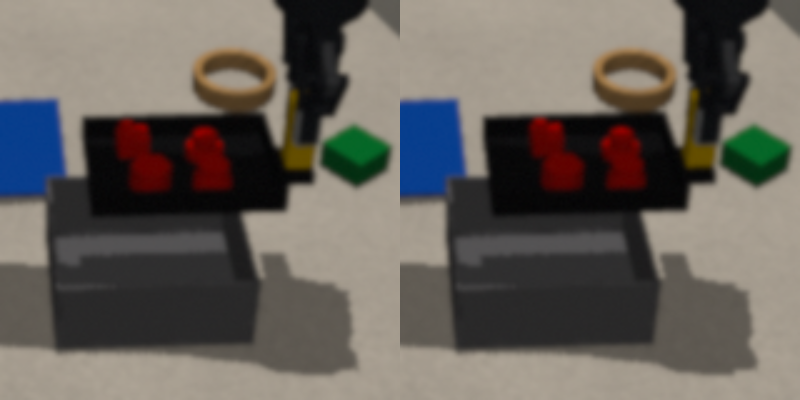

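The tray itself has not pivoted; the parts crept toward the grip end. Loosen further in single counts.

Call:
step_arm --rows '[[[0,0,0],0],[[0,0,0],0]]' --claw 187

```text
time: 12.58
eef_pos: [0.6295, -0.2892, 0.3436]
tcp_rot: [[-0.962, 0.272, 0.0], [0.272, 0.962, -0.0], [-0.0, -0.0, -1.0]]
force: [1.2, -0.1, -3.4]
opening: 0.268
```

```bash
cat >> d.py <<'E'
k=mask(a,(0,0,0),(180,255,30),(335,245,432,300));print('tray',cv2.boundingRect(big(k)));
g=mask(a,(18,120,40),(35,255,255),(415,230,450,300));print('grip',cv2.boundingRect(big(g)),cen(g)) if g.any() else 0
E
python3 d.py d5
```

```text
12.6333 0.2713718967004975 [-0.071 -0.193  0.011] [ 0.74 -0.75 -3.02]
[(np.int32(401), [373.0, 272.0]), (np.int32(337), [400.0, 273.0])]
tray (345, 255, 87, 45)
grip (422, 245, 14, 33) (np.float64(427.9744897959184), np.float64(265.83673469387753))
```

Call:
step_arm --rows '[[[0,0,0],0],[[0,0,0],0]]' --claw 186

```text
time: 12.8
eef_pos: [0.6295, -0.2893, 0.3436]
tcp_rot: [[-0.962, 0.272, 0.0], [0.272, 0.962, -0.0], [-0.0, -0.0, -1.0]]
force: [0.0, 0.0, -3.0]
opening: 0.274
```

```bash
python3 d.py d6
```

```text
12.85 0.2723229769101314 [-0.088 -0.197 -0.031] [ 0.37 -0.57 -2.39]
[(np.int32(410), [373.0, 272.0]), (np.int32(337), [400.0, 273.0])]
tray (344, 255, 88, 45)
grip (422, 245, 14, 33) (np.float64(427.96938775510205), np.float64(265.83673469387753))
```

Call:
step_arm --rows '[[[0,0,0],0],[[0,0,0],0]]' --claw 185

```text
time: 13.02
eef_pos: [0.6295, -0.2893, 0.3435]
tcp_rot: [[-0.962, 0.272, -0.0], [0.272, 0.962, -0.0], [0.0, -0.0, -1.0]]
force: [-1.0, -0.4, -2.8]
opening: 0.276
```

```bash
python3 d.py d7
```

```text
13.0667 0.27719261351745267 [-0.051 -0.212 -0.023] [-0.75 -0.17 -3.14]
[(np.int32(405), [373.0, 272.0]), (np.int32(337), [400.0, 273.0])]
tray (344, 255, 88, 45)
grip (422, 245, 14, 33) (np.float64(427.95897435897433), np.float64(265.6461538461538))
```

Call:
step_arm --rows '[[[0,0,0],0],[[0,0,0],0]]' --claw 184

```text
time: 13.23
eef_pos: [0.6294, -0.2892, 0.3436]
tcp_rot: [[-0.962, 0.272, -0.0], [0.272, 0.962, -0.0], [0.0, -0.0, -1.0]]
force: [-0.2, -0.2, -3.2]
opening: 0.278
```

```bash
python3 d.py d8
```

```text
13.2833 0.27756204682856433 [-0.08  -0.117 -0.005] [-0.54 -0.79 -2.38]
[(np.int32(400), [376.0, 278.0]), (np.int32(349), [403.0, 276.0])]
tray (348, 257, 84, 43)
grip (425, 267, 15, 11) (np.float64(430.8611111111111), np.float64(266.39444444444445))
```

Call:
step_arm --rows '[[[0,0,0],0],[[0,0,0],0]]'

```text
time: 13.45
eef_pos: [0.6295, -0.2892, 0.3435]
tcp_rot: [[-0.962, 0.272, -0.0], [0.272, 0.962, 0.0], [0.0, 0.0, -1.0]]
force: [0.6, 0.6, -3.1]
opening: 0.28
```

```bash
python3 d.py d9
```

```text
13.5 0.28322221104983564 [-0.081 -0.223 -0.02 ] [ 0.69 -0.22 -4.21]
[(np.int32(347), [417.0, 283.0]), (np.int32(395), [392.0, 293.0])]
tray (391, 260, 41, 40)
grip (433, 257, 16, 20) (np.float64(437.3022222222222), np.float64(264.32))
```

Call:
step_arm --rows '[[[0,0,0],0]]' --claw 187

```text
time: 13.58
eef_pos: [0.6295, -0.2893, 0.3435]
tcp_rot: [[-0.962, 0.272, 0.0], [0.272, 0.962, -0.0], [-0.0, -0.0, -1.0]]
force: [0.2, 0.9, -3.4]
opening: 0.279
```

```bash
python3 d.py d10;python3 v.py z7
```

```text
13.6333 0.27617143389051324 [ 0.014 -0.098  0.004] [ 0.38 -0.86 -4.11]
[(np.int32(352), [418.0, 285.0]), (np.int32(392), [395.0, 296.0])]
tray (388, 260, 44, 40)
grip (434, 256, 16, 20) (np.float64(438.6276150627615), np.float64(263.7531380753138))
13.7333 [-0.04498515 -0.18343602 -0.0362679 ] [ 0.42593635 -0.75612899 -2.69240415]
```

View pics/z7.png

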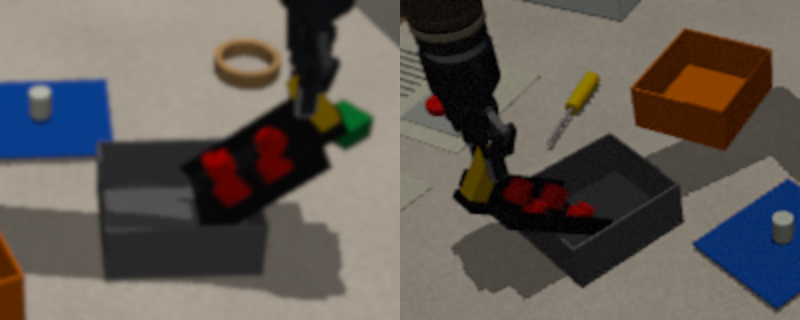

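Tray tipped about 33° with lip over the bin's middle and held; parts have not slid yet. A little more tilt.

Call:
step_arm --rows '[[[0,0,0],0],[[0,0,0],0]]' --claw 184

```text
time: 13.9
eef_pos: [0.6295, -0.2893, 0.3436]
tcp_rot: [[-0.962, 0.272, 0.0], [0.272, 0.962, -0.0], [-0.0, -0.0, -1.0]]
force: [0.8, -0.3, -3.7]
opening: 0.281
```

```bash
python3 d.py d11
```

```text
13.95 0.2793402244748518 [0.029 0.003 0.022] [-0.   -0.15 -1.49]
[(np.int32(494), [366.0, 313.0])]
tray (370, 260, 62, 40)
grip (435, 256, 15, 20) (np.float64(438.43801652892563), np.float64(263.5123966942149))
```

Call:
step_arm --rows '[[[0,0,0],0],[[0,0,0],0]]'

```text
time: 14.12
eef_pos: [0.6295, -0.2892, 0.3437]
tcp_rot: [[-0.962, 0.272, 0.0], [0.272, 0.962, -0.0], [-0.0, -0.0, -1.0]]
force: [0.5, 1.2, -2.4]
opening: 0.28
```

```bash
python3 d.py d12
```

```text
14.1667 0.27805655054457273 [-0.034 -0.046 -0.012] [ 0.15  0.67 -2.24]
[(np.int32(385), [357.0, 316.0])]
tray (370, 260, 62, 40)
grip (434, 256, 16, 20) (np.float64(438.4375), np.float64(263.5416666666667))
```

Parts have slid off; hold firmly and look.

Call:
step_arm --rows '[[[0,0,0],0],[[0,0,0],0],[[0,0,0],0],[[0,0,0],0],[[0,0,0],0]]' --claw 255 --grip_force 60

```text
time: 14.58
eef_pos: [0.6295, -0.2892, 0.3435]
tcp_rot: [[-0.962, 0.272, -0.0], [0.272, 0.962, -0.0], [0.0, -0.0, -1.0]]
force: [1.2, -0.6, -2.2]
opening: 0.273
```

```bash
python3 v.py z8
```

```text
14.6833 [-0.01377475 -0.0340651  -0.0186604 ] [ 0.26930662  0.10066571 -2.22937719]
```

View pics/z8.png

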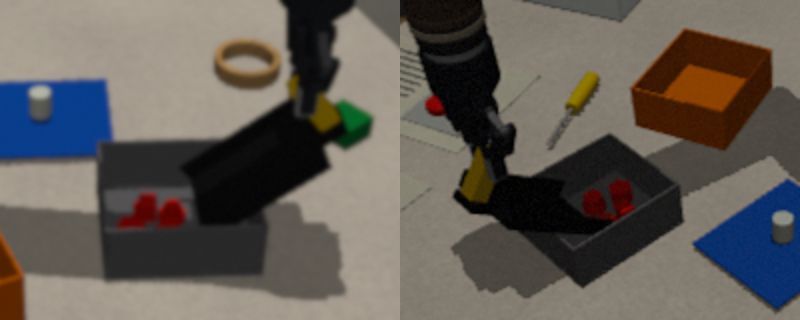

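The tray is empty and the parts lie in the bin. Withdraw and set the tray back.

Call:
step_arm --rows '[[[0,0,-10],0],[[0,0,-30],0],[[0,0,-50],0],[[0,0,-70],0],[[0,0,-80],0],[[0,0,-80],0],[[10,30,-80],0],[[18,60,-80],0],[[27,90,-80],0],[[35,120,-80],0]]'

```text
time: 15.52
eef_pos: [0.6281, -0.1632, 0.4229]
tcp_rot: [[-0.962, 0.273, -0.001], [0.273, 0.962, 0.0], [0.001, 0.0, -1.0]]
force: [0.1, 0.3, -2.6]
opening: 0.276
```

Call:
step_arm --rows '[[[10,35,0],0],[[20,70,0],0],[[29,105,0],0],[[39,140,0],0],[[49,175,0],0],[[59,210,0],0],[[69,245,0],0],[[79,280,0],0],[[88,315,0],0],[[93,335,0],0]]'

```text
time: 16.35
eef_pos: [0.6297, 0.1869, 0.4228]
tcp_rot: [[-0.963, 0.27, -0.001], [0.27, 0.963, 0.001], [0.001, 0.001, -1.0]]
force: [0.2, -1.0, -2.6]
opening: 0.27
```

Call:
step_arm --rows '[[[0,5,20],0],[[0,6,50],0],[[0,6,80],0],[[0,6,100],0],[[0,6,110],0],[[0,6,115],0],[[0,6,115],0]]' --grip_force 20

```text
time: 16.93
eef_pos: [0.6322, 0.1887, 0.3092]
tcp_rot: [[-0.962, 0.273, 0.002], [0.273, 0.962, -0.001], [-0.002, -0.0, -1.0]]
force: [0.1, -0.2, -0.4]
opening: 0.273
```

Call:
step_arm --rows '[[[0,0,5],0],[[0,0,12],0],[[0,0,20],0],[[0,0,28],0],[[0,0,36],0],[[0,0,44],0],[[0,0,52],0],[[0,0,60],0]]'

```text
time: 17.6
eef_pos: [0.6332, 0.1892, 0.251]
tcp_rot: [[-0.962, 0.273, 0.006], [0.273, 0.962, 0.001], [-0.005, 0.003, -1.0]]
force: [3.3, 0.1, 4.0]
opening: 0.274
```

Call:
step_arm --rows '[[[0,0,8],0],[[0,0,16],0],[[0,0,23],0],[[0,0,29],0],[[0,0,33],0],[[0,0,33],0],[[0,0,33],0]]'

```text
time: 18.18
eef_pos: [0.6314, 0.1892, 0.2148]
tcp_rot: [[-0.962, 0.272, -0.002], [0.272, 0.962, -0.0], [0.002, -0.001, -1.0]]
force: [0.3, -0.1, -0.6]
opening: 0.271
```

Call:
step_arm --rows '[[[0,0,2],0],[[0,0,3],0],[[0,0,3],0]]'

```text
time: 18.43
eef_pos: [0.6314, 0.1892, 0.2141]
tcp_rot: [[-0.962, 0.272, 0.0], [0.272, 0.962, -0.0], [-0.0, 0.0, -1.0]]
force: [-2.4, -0.2, 10.7]
opening: 0.273
```

Call:
step_arm --rows '[[[0,0,0],0],[[0,0,0],0],[[0,0,0],0],[[0,0,0],0],[[0,0,-15],0],[[0,0,-50],0],[[0,0,-90],0],[[0,0,-130],0],[[0,0,-150],0],[[0,0,-150],0]]' --claw 0

```text
time: 19.27
eef_pos: [0.6325, 0.1894, 0.3688]
tcp_rot: [[-0.962, 0.272, 0.009], [0.272, 0.962, 0.003], [-0.008, 0.005, -1.0]]
force: [0.3, 0.2, 0.4]
opening: 0.999
```

```bash
python3 v.py z9; python3 snap.py w9; python3 -c "
import cv2
a=cv2.imread('pics/z9_s.png');b=cv2.imread('pics/z9_c.png')
cv2.imwrite('pics/z10.png',cv2.vconcat([cv2.hconcat([cv2.resize(a[150:360,270:480],(400,300)),cv2.resize(b[160:340,160:440],(400,300))]),cv2.hconcat([cv2.resize(cv2.imread('pics/w9.png'),(400,300)),cv2.resize(b,(400,300))])]))"
```

```text
19.3667 [ 0.01148738  0.01133866 -0.02189597] [-0.41932768 -0.7732307  -1.05324086]
```

View pics/z10.png

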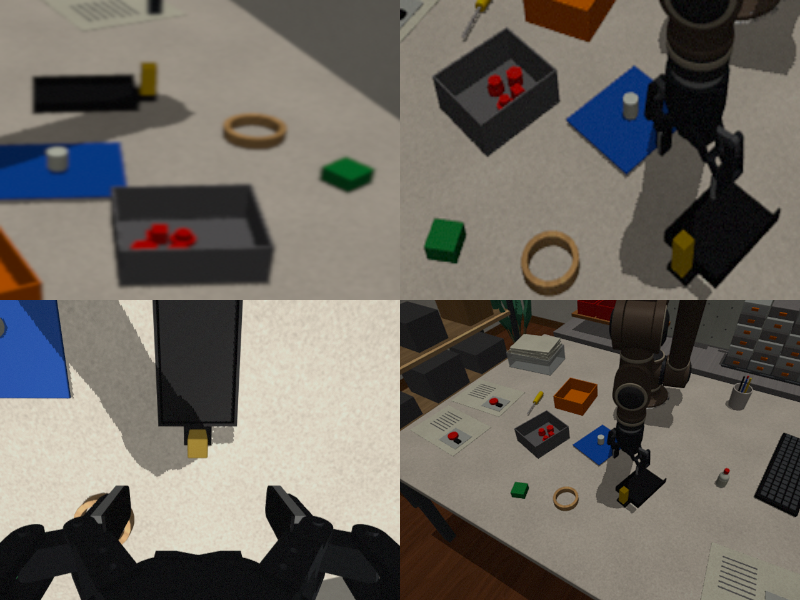

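Four red parts are visible in the bin (scene crop at about (490–520, 75–103)), and the tray is empty and flat with the gripper clear of it. The lid is flat with its knob up, and the bystanders have not moved.

```bash
python3 -c "
from cell import *
print(finish_job(),sense()['time'])"
```

```text
the job is handed in; nothing more can be done
the job is handed in; nothing more can be done
```

I finished the task and handed it in; the clock read 19.4 s at the last picture, of the 67 s allowed. No verdict was reported.

- **Lid:** I lifted it off by its knob and laid it flat on the bench, knob up.
- **Tray:** The tool can only turn about its own vertical axis. So I carried the tray level at 120 N, then eased the grip over the bin until it pivoted in the jaws to about 33°. That tilt is judged by eye from the picture. The parts slid into the bin, and I set the empty tray back near its old place by lowering it onto its lip.
- **Last pictures:** They show all four parts in the bin, the bin upright and apparently unmoved, and the lid flat. The tray is empty and flat, the gripper is open about 15 cm above its grasp height, and the bystanders look undisturbed. I judged the final poses by eye and did not measure them.
- **What disagreed:**
    - The cameras differed by up to about 8 mm when I cross-measured the lid and knob. The lid plate came out at 70–74 mm against 75 mm in the text, and the grip top at 71 mm against 76 mm. Neither affected the grasps.
    - Dropping the grip to 20 N and shaking did not tip the tray, so I opened the jaws a count or so at a time. While I did that, the parts first crept about 1 cm toward the grip.

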